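# Wind the lamp timer and hold a finish sample cell in its beam

### The arm

A 6-joint arm with a two-finger parallel gripper is mounted at the origin on the work surface. World frame = base frame: x ahead of the robot, y to its left, z up, the work surface at z = 0. Lengths are in mm, angles in rad, forces in N, time in s.
With the tool pointing down it reaches from about 300 to 775 mm from the base axis. Payload 14.6 kg.
Tool frame: the origin (TCP) lies midway between the tips of the shut fingers; the grasp point (between the pads) lies 19 mm behind it; y points along the fingers, z is the direction in which the jaws open and shut, and the axes are right-handed (so a half turn about y gives the same grasp; the last joint's range is limited). The gripper opens to 94 mm and grips with 3 to 60 N. Pads are 16 mm wide; open, the fingers measure 119 mm over their backs; the gripper's body (75 mm by 177 mm) begins 78 mm behind the grasp point.
Start: joints at [1.209, 0.3, 1.521, -0, 1.321, -0.067], TCP at [159.799, 526.264, 205.446] pointing down, gripper open.
Joint ranges: [-3.03, 3.03], [-0.79, 2.21], [0.23, 2.52], [-1.04, 4.18], [0, 3.07], [-2.55, 2.55]. Speed limits (rad/s): [2.22, 2.22, 2.57, 3.14, 3.14, 3.14].

### API

Orientations are given as [roll, pitch, yaw] about the fixed x, y, z axes, in that order (R = Rz(yaw) Ry(pitch) Rx(roll)).
In Python, from cell import manip gives the robot as it stands.
- The arm moves only by the tool play_rows, never from a script. Its argument "series" is a list of rows, each a list of 3 entries, a list of its own where there are three numbers: the shift along the tool's x, y, z in m, then the turn about the tool's y in rad, then the closure, from 0 (fully open) to 1 (shut). In form: [[[dx, dy, dz], twist, grip], ...]. A call has 1 to 20 rows; each row is the pose to reach, as a shift and turn from the pose measured when the call began, along the tool's axes at that moment; what a row does not reach only later rows make up. A row lasts 1/10 s, in which the tool goes at most 50 mm and 8.59 degrees, less where a joint would pass 70% of its speed; a pose out of reach is approached as far as the arm can. A call with a gripper value outside its range is refused whole. The fingers move at their own pace and stop on an object; "squeeze" is the grip in N (left out, the last holds). Time passes only in rows, so rows that repeat a pose let the fingers close. It gives the time, the measured TCP pose, the force and the opening at its end, in the units of the state.
- manip.read_state(): the state, without advancing time (a new reading comes with each control period).
- manip.camera(name): name is "side" or "top"; returns the picture (480x640x3 uint8, red, green, blue); there is no depth.
- manip.camera_params(name): a dict with "K" (3x3 intrinsics, pixels), "rvec" (rotation vector, rad) and "tvec" (3), from world to camera coordinates, as OpenCV has them. Camera axes: x right, y down, z forward; pixel columns grow to the right and rows downward; lengths in mm; the calibration is good to about 2 mm. A picture is of the moment at which its call begins. camera_params takes no time and is no camera call.
- manip.sign_off(): hands the job in, once; it reports no verdict.
The state is a dict: "clock": time; "joints": joint angles; "qd": joint speeds; "effort": joint torques, N m; "eef_pos": TCP position; "eef_rot": TCP orientation; "wrist_force": force on the tool from outside, world axes, zero at the start; "moment": the same for the moment, N m; "finger_gap": finger opening in mm.
Only numpy, scipy, OpenCV 4.12 (cv2) and the standard library are available. Lean on these libraries where they do the work, as an engineer would, in place of code of your own. Each camera call takes 0.05 s, during which the arm holds its last target. There are 200 camera calls.

### The job

First wind the wing key of the light bench's timer clockwise, regripping as often as needed, fully round to its stop, so that the lamp has time to run. Then take the rectangular glass finish-sample cell out of the wooden rack, gripping it by its two frosted faces only (never touch the clear ones), and hold it upright and still in the light path: centred on the beam, midway between lamp and screen, clear faces square to the beam, resting on nothing. Finish while holding it there, do not put it down or let go, and leave the other samples, the tape roll and the wire spool where they are.

Things in the scene. Friction and masses are not known exactly. Their poses are not given: they have to be found in the camera images.
- key (a joint): angle wound (rad) of the steel wing key on the timer: clockwise seen from above, from 0 (unwound) to its stop at 3.0; starts between 0 and 0.4. Its spring pulls back weakly and friction outdoes it, so the key stays where it is let go; about 0.11 N m turns it.
- key_grip (a point): middle of the key's flat upright steel wing, on its vertical turning axis, 105 mm above the table. The wing is 9 mm thick (along x), 40 mm wide (along y), 34 mm tall (z up). x and y turn with the key; at joint 0 they point as those of beam. The timer case's top is 34 mm below this point; the lamp barrel's end is 85 mm off, its top 17 mm above this point.
- beam (a point): where the sample's centre belongs: on the beam's axis, midway in the open gap between lamp and screen, 100 mm above the table. The beam runs along y (horizontal), lamp at -y (lens 44 mm away), screen at +y (50 mm away); x is across the beam, z up. Lamp and screen rise 22 mm above this point; base plate 86 mm below.
- lightbench: fixed bench fixture on a dark 100 x 330 mm base plate, in a row along y: grey timer case with the key (axis at y = -205 mm), aluminium lamp barrel 44 mm thick (y = -120 to -45 mm), open gap, grey screen plate 90 mm wide with a white disc (y = +50 mm). Origin on the table below beam, axes parallel to it.
- cell_mid (a point): centre of the solid-glass amber sample cell, 30 (x) x 20 (y) x 70 mm tall (z up), 70 to 120 g, upright in one rack socket. Narrow faces at +x and -x, 30 mm apart, are whitish frosted plates 18 mm wide: grip there, closing along x. Wide faces at +y and -y are clear: light passes along y. Top 35 mm above this point, the rack's top face 19 mm below it.
- rack: fixed light-wood block, 75 (x) x 190 (y) x 30 mm high, origin at the centre of its underside. Three sockets, 16 mm deep and 33 x 23 mm, at y = -60, 0 and +60 mm; which one holds the cell varies. Cell, vial and chip stand in them with their x axis along the rack's x.
- vial_mid (a point): centre of a round stoppered amber vial, 18 mm thick, 62 mm tall, in another socket of the rack; leave alone.
- chip_mid (a point): centre of a flat dark wood colour chip, 28 x 8 x 55 mm tall on a light foot, in the remaining socket; leave alone.
- tape: roll of masking tape lying on the bench, 100 mm across, 25 mm high, origin at its underside's centre; leave alone.
- spool: steel spool of fret wire standing on the bench, 60 mm across, 35 mm high, origin at its underside's centre; leave alone.
Things that resemble listed ones, but are neither listed nor needed, are in the scene too. Several things look just like the rack: the one meant starts farthest from the robot's base.

How it is judged:
By the outcome, as a careful person would: the job done as asked, in the order asked, and still so for the second after the job is handed in, while the arm keeps its last pose, push and grip.
It also fails if it takes over 72 s, if anything falls off the work surface, if the arm or the gripper's body presses on something with over 40 N, if the wrist force passes 120 N, or if a joint passes its speed limit or range.

## Working session

There is one attempt and no reset: what is moved stays moved. The work goes in short steps, Python scripts to look and compute and a tool call to move; the robot and the scene stay as the last step left them, time stands still between calls to the robot, and variables do not carry over. Pictures are saved under pics/ and viewed, about 8 in all and at most 12, crops included, and the job is handed in when it is done.

Besides the shell and the picture viewer there is one more tool, called after "Emit:" by a JSON object that holds its "op" and its "data". play_rows: Moves the arm, as the interface text tells. Its arguments: {"type":"object","properties":{"series":{"type":"array","items":{"type":"array"}},"squeeze":{"type":"number"}},"required":["series"]}

```bash
ls; mkdir -p pics
python3 - <<'E'
from cell import manip
import cv2
for n in("top","side"):
    cv2.imwrite(f"pics/{n}0.png",manip.camera(n)[:,:,::-1])
    p=manip.camera_params(n);print(n,p)
print(manip.read_state())
E
```

```text
pics
top {'K': array([[452.32741349,   0.        , 318.24882967],
       [  0.        , 452.32741349, 236.92017142],
       [  0.        ,   0.        ,   1.        ]]), 'rvec': array([ 2.12744581, -2.1451779 ,  0.20480275]), 'tvec': array([ 23.07049382, 531.31120929, 989.74489907])}
side {'K': array([[449.50175621,   0.        , 329.91238371],
       [  0.        , 449.50175621, 238.46457067],
       [  0.        ,   0.        ,   1.        ]]), 'rvec': array([ 0.77755021, -2.6461322 ,  0.99373739]), 'tvec': array([460.12933673, 245.54227144, 796.88470931])}
{'clock': 0.1, 'joints': array([ 1.20937197e+00,  3.00399308e-01,  1.52152826e+00, -2.46502784e-05,
        1.32067821e+00, -6.65989460e-02]), 'qd': array([ 1.26327420e-05, -6.94721970e-04, -4.17357623e-04, -4.61374770e-05,
        2.62195885e-04, -2.06716308e-03]), 'effort': array([ 1.76014106e-03, -5.32641256e+01, -3.53280473e+01,  7.09620793e-02,
        2.35517370e-02, -7.04013974e-05]), 'eef_pos': array([159.74044012, 526.04683616, 204.94804781]), 'eef_rot': array([-1.57180879e+00,  4.35990354e-05, -2.94819316e-01]), 'wrist_force': array([ 0.38071147, -1.10669133,  0.37580935]), 'moment': array([ 0.00592878,  0.02367043, -0.01500226]), 'finger_gap': 94.07584656885648}
```

View pics/top0.png

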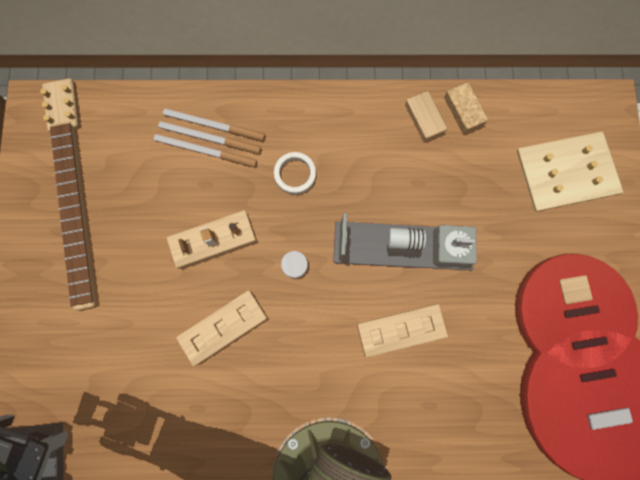

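View pics/side0.png

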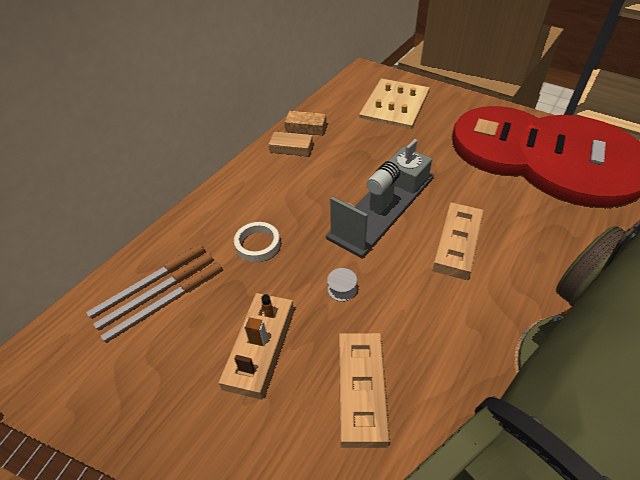

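Top view: there are three rack look-alikes at (212,239), (222,328) and (403,330). The one at (212,239) is farthest from the base at about (330,450), and it alone holds the samples. The cell is in its middle socket at (208,237). The bench runs from the screen at (344,238) to the key at (460,243). I'll confirm in enlarged crops.

Run:
```python
import cv2,numpy as np
t=cv2.imread("pics/top0.png");s=cv2.imread("pics/side0.png")
r=lambda im,x,y,w,h,k:cv2.resize(im[y:y+h,x:x+w],None,fx=k,fy=k,interpolation=cv2.INTER_CUBIC)
a=r(t,160,205,100,65,4);b=r(t,330,205,150,70,5)
c=np.zeros((610,750,3),np.uint8);c[:260,:400]=a;c[260:,:]=b
cv2.imwrite("pics/c1.png",c[:610])
d=np.zeros((560,800,3),np.uint8);d[:480,:320]=r(s,215,285,80,120,4);d[:480,330:800]=r(s,320,135,117,120,4)[:, :470] if 0 else np.pad(r(s,320,135,117,120,4),((0,0),(0,2),(0,0)))
cv2.imwrite("pics/c2.png",d)
```

```text
(no output)
```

View pics/c1.png

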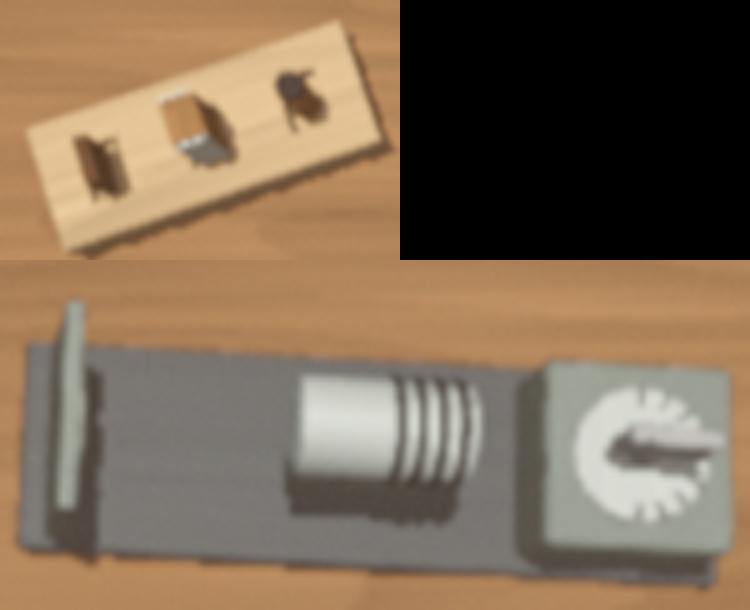

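View pics/c2.png

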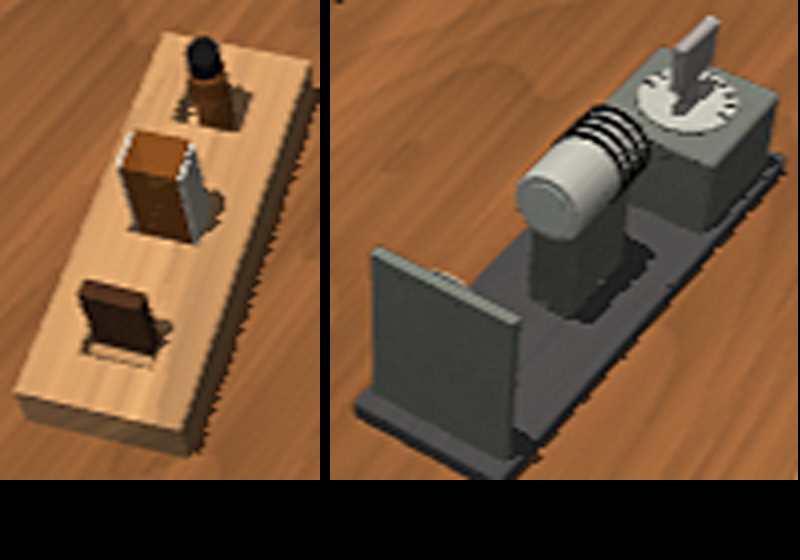

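The crops confirm it. The target rack holds the cell in its middle socket, with white frosted plates at the ±x ends, the vial on the -y side and the chip on the +y side. Next I'll fit the bench and rack poses from the corners in both views.

```bash
cat > h.py <<'E'
import numpy as np,cv2
from cell import manip
from scipy.optimize import least_squares
P={n:manip.camera_params(n) for n in("top","side")}
def proj(n,X): return cv2.projectPoints(np.asarray(X,float).reshape(-1,1,3),P[n]["rvec"],P[n]["tvec"],P[n]["K"],None)[0].reshape(-1,2)
def Tp(x,y,a,L): 
    L=np.asarray(L,float);c,s=np.cos(a),np.sin(a)
    return np.c_[x+c*L[:,0]-s*L[:,1],y+s*L[:,0]+c*L[:,1],L[:,2]]
E
python3 - <<'E'
from h import *
for n in P:
    R=cv2.Rodrigues(P[n]["rvec"])[0];print(n,"cam at",-R.T@P[n]["tvec"])
C=[[37.5,-95,30],[-37.5,-95,30],[-37.5,95,30],[37.5,95,30]]
tp=np.array([[245,210],[256.2,240.7],[176.2,267.5],[166.7,237.5]]);sp=np.array([[255.7,293.2],[293,300.5],[261.2,392.5],[219.5,383.7]])
f=lambda v:np.r_[(proj("top",Tp(*v,C))-tp).ravel(),(proj("side",Tp(*v,C))-sp).ravel()]
r=least_squares(f,[500,250,.3]);print("rack",r.x,r.fun.round(1))
cm=[[15,0,84],[-15,0,84]]
print("cell top plates proj",proj("top",Tp(*r.x,cm)),proj("side",Tp(*r.x,cm)))
# bench: v=x,y,yaw, plate y-end
def g(v):
    x,y,a,e,th=v
    ch=np.r_[[ (proj("top",Tp(x,y,a,[[50,e,14],[-50,e,14],[-50,e-330,14]]))-[[335.6,222],[334,262.4],[472.4,270]]).ravel()],
      ].ravel()
    s1=(proj("side",Tp(x,y,a,[[50,e,14],[-50,e,14],[-50,e-330,14]]))-[[326.7,237],[363.7,254.5],[433.2,175]]).ravel()
    s2=(proj("side",Tp(x,y,a,[[45,50+th,122],[-45,50+th,122]]))-[[330.5,197.5],[367.5,215]]).ravel()
    d=(proj("top",Tp(x,y,a,[[0,-205,71]]))-[[459,244]]).ravel()
    d2=(proj("side",Tp(x,y,a,[[0,-205,71]]))-[[320+(688-330)/4,135+98/4]]).ravel()
    l=(proj("top",Tp(x,y,a,[[22,-45,100],[-22,-45,100]]))-[[390.6,228],[389.4,248]]).ravel()
    return np.r_[ch,s1,s2,d,d2,l]
r=least_squares(g,[450,-50,.0,90,5],loss="soft_l1");print("bench",r.x,g(r.x).round(1))
v=r.x[:3]
for j in(0,.1,.2,.3,.4):
    c,s=np.cos(-j),np.sin(-j)
    W=[[-s*t,-205+c*t,122] for t in(-20,20)]
    print(j,proj("top",Tp(*v,W)).round(1).tolist(),proj("side",Tp(*v,W)).round(1).tolist())
print("key xy",Tp(*v,[[0,-205,105]]))
E
```

```text
top cam at [ 350.2009063    35.23679506 1067.02226196]
side cam at [193.23939797 533.07521597 765.19579372]
rack [5.30104984e+02 2.68116766e+02 3.45059873e-01] [-0.7  1.  -1.5 -0.2 -0.2  1.3 -0.3  1.   0.5 -0.9 -0.3 -1.2 -0.4 -0.4
 -0.5 -1.2]
cell top plates proj [[203.07997843 229.07108811]
 [207.27060107 241.66141591]] [[246.10297965 321.08723501]
 [262.46418845 324.44891047]]
bench [ 5.19660620e+02 -9.12674318e+01 -5.15258519e-02  7.24481994e+01
  9.09358591e+00] [-0.9 -0.1 -0.8  1.3  1.3 -0.2 -0.9 -2.2 -0.5  0.3  1.  -2.1  0.1 -0.3
 -0.3  0.2 -0.1 -0.1 -0.  -0.8 -0.6  0.6  0.3  0.5]
0 [[475.9, 240.5], [457.2, 239.6]] [[416.3, 137.2], [407.9, 145.7]]
0.1 [[475.9, 241.4], [457.2, 238.7]] [[417.0, 137.5], [407.2, 145.4]]
0.2 [[475.8, 242.3], [457.4, 237.8]] [[417.7, 137.9], [406.5, 145.0]]
0.3 [[475.6, 243.2], [457.6, 236.9]] [[418.3, 138.3], [405.9, 144.6]]
0.4 [[475.3, 244.0], [457.9, 236.1]] [[418.9, 138.7], [405.3, 144.2]]
key xy [[ 509.10249325 -295.99536338  105.        ]]
```

```bash
cat >> h.py <<'E'
from scipy.spatial.transform import Rotation as Ro
B=(519.7,-91.3,-.0515); RK=(530.1,268.1,.345)
def rel(pos,yaw):
    s=manip.read_state();R=Ro.from_euler("xyz",s["eef_rot"])
    y=s["eef_rot"][2]; d=y-yaw
    print("t",round(s["clock"],2),"shift(m)",(R.inv().apply(np.array(pos)-s["eef_pos"])/1000).round(4).tolist(),"twist",round(d,3),round(d-2*np.pi,3),"j6",s["joints"][5].round(3))
E
python3 -c "
from h import *
rel([509.1,-296,200],-1.66)"
```

```text
t 0.1 shift(m) [0.5731, 0.0056, -0.6851] twist 1.365 -4.918 j6 -0.067
```

Emit:
{"op": "play_rows", "data": {"series": [[[0.573,0.005,-0.685],1.365,0],[[0.573,0.005,-0.685],1.365,0],[[0.573,0.005,-0.685],1.365,0],[[0.573,0.005,-0.685],1.365,0],[[0.573,0.005,-0.685],1.365,0],[[0.573,0.005,-0.685],1.365,0],[[0.573,0.005,-0.685],1.365,0],[[0.573,0.005,-0.685],1.365,0],[[0.573,0.005,-0.685],1.365,0],[[0.573,0.005,-0.685],1.365,0],[[0.573,0.005,-0.685],1.365,0],[[0.573,0.005,-0.685],1.365,0],[[0.573,0.005,-0.685],1.365,0],[[0.573,0.005,-0.685],1.365,0],[[0.573,0.005,-0.685],1.365,0],[[0.573,0.005,-0.685],1.365,0],[[0.573,0.005,-0.685],1.365,0],[[0.573,0.005,-0.685],1.365,0],[[0.573,0.005,-0.685],1.365,0],[[0.573,0.005,-0.685],1.365,0]]}}

```text
clock: 2.1
eef_pos: [508.6, -296.0, 199.6]
eef_rot: [-1.573, 0.0, -1.661]
wrist_force: [-0.3, 0.9, 0.9]
finger_gap: 93.7
```

```bash
python3 -c "
from h import *
rel([509.1,-296,86],-1.66); print(manip.read_state()['eef_pos'])
t=manip.camera('top');s=manip.camera('side')
r=lambda im,x,y,w,h,k:cv2.resize(im[y:y+h,x:x+w],None,fx=k,fy=k,interpolation=cv2.INTER_CUBIC)
c=np.hstack([r(t,420,190,100,140,4),r(s,370,70,100,140,4)]);cv2.imwrite('pics/k1.png',c[:,:,::-1])"
```

```text
t 2.1 shift(m) [-0.0, 0.1136, 0.0007] twist -0.001 -6.284 j6 -0.499
[ 508.61824881 -296.00766072  199.59558866]
```

View pics/k1.png

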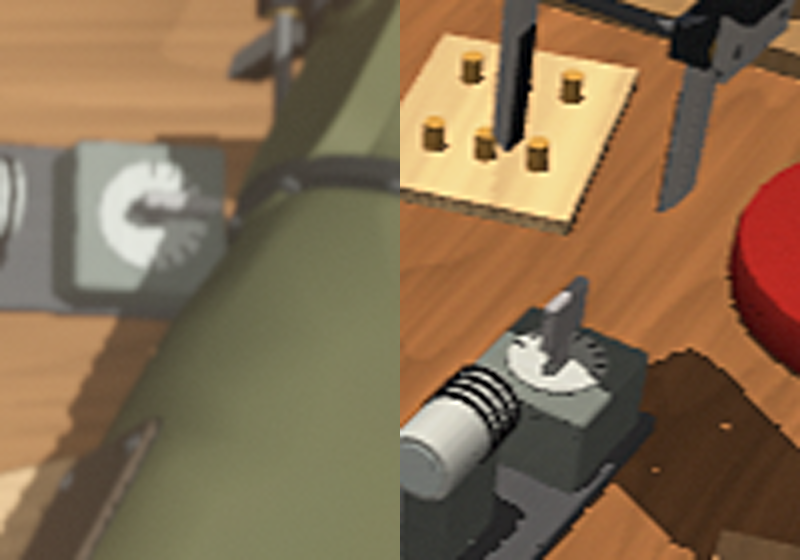

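Side crop: the open fingers hang either side of the wing, with tips at (510,150) and (670,210) and the wing at (565,320). I'll descend and close lightly.

Emit:
{"op": "play_rows", "data": {"series": [[[0,0.04,0],0,0],[[0,0.08,0],0,0],[[0,0.113,0],0,0],[[0,0.113,0],0,0],[[0,0.113,0],0,1],[[0,0.113,0],0,1],[[0,0.113,0],0,1],[[0,0.113,0],0,1],[[0,0.113,0],0,1],[[0,0.113,0],0,1],[[0,0.113,0],0,1],[[0,0.113,0],0,1]], "squeeze": 15}}

```text
clock: 3.4
eef_pos: [508.7, -295.0, 87.6]
eef_rot: [-1.571, -0.001, -1.659]
wrist_force: [0.6, 0.5, -0.1]
finger_gap: 33.3
```

```bash
python3 -c "
from h import *
s=manip.read_state();print(s)"
```

```text
{'clock': 3.4, 'joints': array([-5.87414368e-01,  5.01399808e-01,  1.52844592e+00, -9.64359515e-04,
        1.11197984e+00, -4.98592163e-01]), 'qd': array([-0.00077738,  0.00140931,  0.00055189,  0.0004299 , -0.00014867,
       -0.00059477]), 'effort': array([ 1.25852025e-04, -6.10448813e+01, -3.19156337e+01,  4.95968352e-02,
        5.27203898e-02,  1.26190453e-04]), 'eef_pos': array([ 508.65932203, -294.98481932,   87.59928073]), 'eef_rot': array([-1.57141446e+00, -6.47806770e-04, -1.65919113e+00]), 'wrist_force': array([ 0.56299086,  0.46142376, -0.11152243]), 'moment': array([-0.01352618,  0.07469057,  0.0200853 ]), 'finger_gap': 33.29765400190121}
```

Emit:
{"op": "play_rows", "data": {"series": [[[0,0,0],0,1],[[0,0,0],0,1],[[0,0,0],0,1],[[0,0,0],0,1],[[0,0,0],0,1],[[0,0,0],0,1]], "squeeze": 15}}

```text
clock: 4.0
eef_pos: [509.1, -295.0, 87.6]
eef_rot: [-1.57, -0.001, -1.659]
wrist_force: [4.4, -0.6, -2.8]
finger_gap: 10.4
```

```bash
python3 -c "
from h import *
s=manip.read_state();print(s['wrist_force'],s['moment'],s['eef_rot'],s['eef_pos'])"
```

```text
[ 4.44489328 -0.60406434 -2.77987711] [-0.25163745 -0.98583035 -0.01364229] [-1.57031696e+00 -8.64100537e-04 -1.65916231e+00] [ 509.1198884  -295.02443417   87.62625562]
```

Emit:
{"op": "play_rows", "data": {"series": [[[0,0,0],0,1],[[0,0,0],0,1],[[0,0,0],0,1]], "squeeze": 40}}

```text
clock: 4.3
eef_pos: [509.2, -295.0, 87.6]
eef_rot: [-1.57, -0.001, -1.659]
wrist_force: [3.1, 0.0, -1.9]
finger_gap: 9.6
```

```bash
python3 -c "
from h import *
s=manip.read_state();print(s['wrist_force'],s['moment'],s['eef_rot'],s['eef_pos'])"
```

```text
[ 3.05064171  0.01037238 -1.88364184] [-0.17166706 -0.67645951  0.02010289] [-1.57013392e+00 -8.81768210e-04 -1.65911048e+00] [ 509.20587081 -295.01648894   87.6118879 ]
```

Emit:
{"op": "play_rows", "data": {"series": [[[0,0,0],0.1,1],[[0,0,0],0.2,1],[[0,0,0],0.3,1],[[0,0,0],0.4,1],[[0,0,0],0.5,1],[[0,0,0],0.6,1],[[0,0,0],0.7,1],[[0,0,0],0.8,1],[[0,0,0],0.9,1],[[0,0,0],1.0,1],[[0,0,0],1.1,1],[[0,0,0],1.2,1],[[0,0,0],1.3,1],[[0,0,0],1.4,1],[[0,0,0],1.5,1],[[0,0,0],1.6,1],[[0,0,0],1.7,1],[[0,0,0],1.8,1],[[0,0,0],1.8,1],[[0,0,0],1.8,1]], "squeeze": 40}}

```text
clock: 6.3
eef_pos: [507.5, -292.4, 87.4]
eef_rot: [-1.574, -0.006, 2.824]
wrist_force: [-11.1, 19.7, 12.2]
finger_gap: 9.7
```

```bash
python3 -c "
from h import *
s=manip.read_state();print(s['wrist_force'],s['moment'],s['eef_rot'],s['eef_pos'],s['joints'])"
```

```text
[-11.13312543  19.68776032  12.19115604] [3.70800416 2.4522135  0.13258913] [-1.5737529  -0.00603472  2.82449043] [ 507.4938556  -292.35121907   87.39674238] [-5.85747461e-01  5.00363547e-01  1.53057804e+00  1.38921459e-03
  1.11725445e+00  1.30154720e+00]
```

Emit:
{"op": "play_rows", "data": {"series": [[[0,0,0],0,0.4],[[0,0,0],0,0.4],[[0,0,0],0,0.4],[[-0.002,0,0],0,0.4],[[-0.002,0,0],0,0.4],[[-0.002,0,0],0,0.4],[[-0.002,0,0],0,0.4],[[-0.002,0,0],0,0.4],[[-0.002,0,0],-0.15,0.4],[[-0.002,0,0],-0.3,0.4],[[-0.002,0,0],-0.45,0.4],[[-0.002,0,0],-0.6,0.4],[[-0.002,0,0],-0.75,0.4],[[-0.002,0,0],-0.9,0.4],[[-0.002,0,0],-1.05,0.4],[[-0.002,0,0],-1.2,0.4],[[-0.002,0,0],-1.35,0.4],[[-0.002,0,0],-1.5,0.4],[[-0.002,0,0],-1.6,0.4],[[-0.002,0,0],-1.6,0.4]]}}

```text
clock: 8.3
eef_pos: [509.4, -293.0, 87.4]
eef_rot: [-1.577, 0.003, -1.857]
wrist_force: [0.3, 0.2, -0.3]
finger_gap: 56.5
```

```bash
python3 -c "
from h import *
s=manip.read_state();print(s['wrist_force'],s['moment'],s['eef_rot'],s['joints'])
rel([509.4,-293,87],2.824-np.pi)"
```

```text
[ 0.26360462  0.22718968 -0.30507514] [-0.05218461  0.04232886 -0.02355042] [-1.57670009  0.00314679 -1.85718222] [-5.84854039e-01  5.04315397e-01  1.52453553e+00  1.41318096e-03
  1.11931020e+00 -2.99098191e-01]
t 8.3 shift(m) [0.0, 0.0004, 0.0] twist -1.54 -7.823 j6 -0.299
```

Emit:
{"op": "play_rows", "data": {"series": [[[0,0,0],-0.15,0.4],[[0,0,0],-0.3,0.4],[[0,0,0],-0.45,0.4],[[0,0,0],-0.6,0.4],[[0,0,0],-0.75,0.4],[[0,0,0],-0.9,0.4],[[0,0,0],-1.05,0.4],[[0,0,0],-1.2,0.4],[[0,0,0],-1.35,0.4],[[0,0,0],-1.5,0.4],[[0,0,0],-1.54,0.4],[[0,0,0],-1.54,1],[[0,0,0],-1.54,1],[[0,0,0],-1.54,1],[[0,0,0],-1.54,1],[[0,0,0],-1.54,1],[[0,0,0],-1.54,1],[[0,0,0],-1.54,1],[[0,0,0],-1.54,1],[[0,0,0],-1.54,1]], "squeeze": 40}}

```text
clock: 10.3
eef_pos: [509.5, -292.7, 87.4]
eef_rot: [-1.567, 0.006, -0.317]
wrist_force: [0.5, 3.1, 0.8]
finger_gap: 9.6
```

```bash
python3 -c "
from h import *
s=manip.read_state();print(s['wrist_force'],s['moment'],s['eef_rot'],s['joints'])"
```

```text
[0.53671566 3.09973527 0.8309263 ] [ 0.72314374 -0.25176161 -0.00663413] [-1.56741161  0.00602237 -0.31714698] [-0.58455423  0.50427025  1.52457599  0.00185932  1.11944976 -1.83900999]
```

Emit:
{"op": "play_rows", "data": {"series": [[[0,0,0],0.1,1],[[0,0,0],0.2,1],[[0,0,0],0.3,1],[[0,0,0],0.4,1],[[0,0,0],0.5,1],[[0,0,0],0.6,1],[[0,0,0],0.7,1],[[0,0,0],0.8,1],[[0,0,0],0.9,1],[[0,0,0],1.0,1],[[0,0,0],1.05,1],[[0,0,0],1.05,1]], "squeeze": 40}}

```text
clock: 11.5
eef_pos: [509.5, -292.7, 87.4]
eef_rot: [-1.574, 0.006, -1.368]
wrist_force: [0.7, 1.6, 0.4]
finger_gap: 9.4
```

```bash
python3 -c "
from h import *
s=manip.read_state();print(s['wrist_force'],s['moment'],s['eef_rot'],s['joints'])"
```

```text
[0.70883782 1.56656962 0.41429433] [ 0.29689439 -0.13867794  0.08475531] [-1.57441076  0.00591773 -1.36786325] [-0.58455145  0.50430537  1.52462378  0.00179428  1.11940778 -0.78828335]
```

Emit:
{"op": "play_rows", "data": {"series": [[[0,0,0],0.05,1],[[0,0,0],0.1,1],[[0,0,0],0.15,1],[[0,0,0],0.2,1],[[0,0,0],0.2,1],[[0,0,0],0.2,1]], "squeeze": 50}}

```text
clock: 12.1
eef_pos: [509.5, -292.7, 87.4]
eef_rot: [-1.576, 0.005, -1.565]
wrist_force: [0.6, 1.5, 0.3]
finger_gap: 9.6
```

```bash
python3 -c "
from h import *
s=manip.read_state();print(s['wrist_force'],s['moment'],s['eef_rot'],s['joints'])"
```

```text
[0.58503898 1.5079403  0.27052317] [ 0.31268176 -0.1282333   0.23884408] [-1.57550518  0.00495125 -1.5652327 ] [-0.58454088  0.50424424  1.52461258  0.00165988  1.11940399 -0.59084521]
```

Emit:
{"op": "play_rows", "data": {"series": [[[0,0,0],0.05,1],[[0,0,0],0.1,1],[[0,0,0],0.1,1],[[0,0,0],0.1,1]], "squeeze": 50}}

```text
clock: 12.5
eef_pos: [509.5, -292.8, 87.4]
eef_rot: [-1.576, 0.004, -1.662]
wrist_force: [0.6, 2.1, -0.2]
finger_gap: 10.5
```

```bash
python3 -c "
from h import *
s=manip.read_state();print(s['wrist_force'],s['moment'],s['eef_rot'],s['joints'])"
```

```text
[ 0.5876931  2.062287  -0.1846083] [ 0.28262658 -0.07277208  0.80238762] [-1.57604441  0.00434347 -1.66229281] [-5.84497368e-01  5.04272455e-01  1.52461950e+00  1.49185520e-03
  1.11937990e+00 -4.93667578e-01]
```

Key is at its stop: the moment rose to 0.8 N m and the jaws started to slip on the wing. Now release and lift.

Emit:
{"op": "play_rows", "data": {"series": [[[0,0,0],0,0.4],[[0,0,0],0,0.4],[[0,0,0],0,0.4],[[0,0,0],0,0.4],[[0,0,0],0,0.4],[[0,0,0],0,0.4],[[0,0,0],0,0.4],[[0,-0.04,0],0,0.4],[[0,-0.08,0],0,0.4],[[0,-0.12,0],0,0.4],[[0,-0.13,0],0,0.4],[[0,-0.13,0],0,0.4]]}}

```text
clock: 13.7
eef_pos: [510.5, -293.6, 218.7]
eef_rot: [-1.574, 0.003, -1.662]
wrist_force: [0.3, 0.2, -1.1]
finger_gap: 56.0
```

```bash
python3 -c "
from h import *
rel([530.1,268.1,190],-1.226)"
```

```text
t 13.7 shift(m) [-0.5611, 0.0305, -0.0317] twist -0.436 -6.719 j6 -0.494
```

Emit:
{"op": "play_rows", "data": {"series": [[[-0.561,0.03,-0.032],-0.436,0.4],[[-0.561,0.03,-0.032],-0.436,0.4],[[-0.561,0.03,-0.032],-0.436,0.4],[[-0.561,0.03,-0.032],-0.436,0.4],[[-0.561,0.03,-0.032],-0.436,0.4],[[-0.561,0.03,-0.032],-0.436,0.4],[[-0.561,0.03,-0.032],-0.436,0.4],[[-0.561,0.03,-0.032],-0.436,0.4],[[-0.561,0.03,-0.032],-0.436,0.4],[[-0.561,0.03,-0.032],-0.436,0.4],[[-0.561,0.03,-0.032],-0.436,0.4],[[-0.561,0.03,-0.032],-0.436,0.4],[[-0.561,0.03,-0.032],-0.436,0.4],[[-0.561,0.03,-0.032],-0.436,0.4]]}}

```text
clock: 15.1
eef_pos: [529.5, 266.9, 189.4]
eef_rot: [-1.574, 0.003, -1.226]
wrist_force: [0.2, 0.1, 0.1]
finger_gap: 56.5
```

```bash
python3 -c "
from h import *
s=manip.read_state();print(s['eef_pos'],s['eef_rot'])
rel([530.1,268.1,43],-1.226)
t=manip.camera('top');s=manip.camera('side')
r=lambda im,x,y,w,h,k:cv2.resize(im[y:y+h,x:x+w],None,fx=k,fy=k,interpolation=cv2.INTER_CUBIC)
cv2.imwrite('pics/tfull1.png',t[:,:,::-1]);cv2.imwrite('pics/sfull1.png',s[:,:,::-1])
c=np.hstack([r(t,410,200,80,140,5)[:600],r(s,210,275,80,120,5)]);cv2.imwrite('pics/k2.png',c[:,:,::-1])"
```

```text
[529.5179855  266.92899943 189.35413841] [-1.57398654  0.00349337 -1.22649449]
t 15.1 shift(m) [-0.0004, 0.1464, 0.0014] twist -0.0 -6.284 j6 0.058
```

View pics/k2.png

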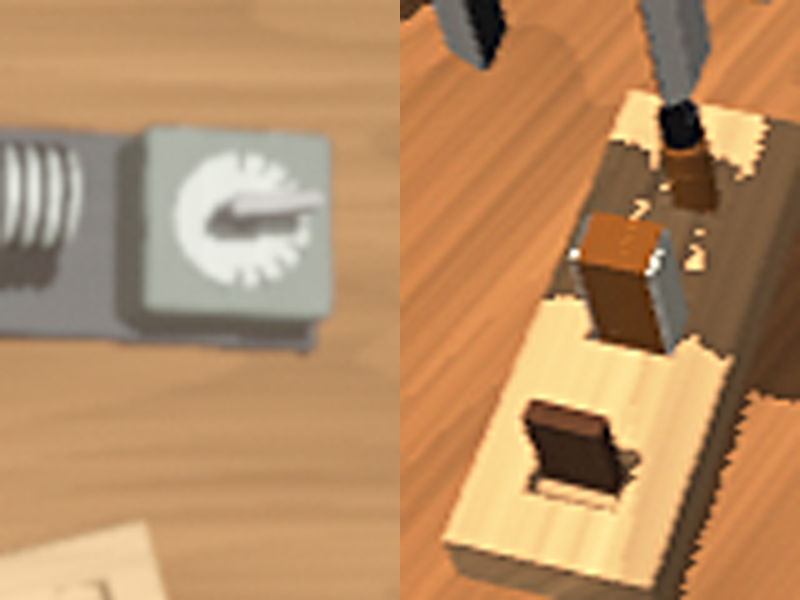

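The top crop shows the wing back in line and tilted the other way, about 3.0 rad. The side crop shows the cell at (625,280) with its frosted plates at left and right, and the fingers above. Descend and grip gently.

Emit:
{"op": "play_rows", "data": {"series": [[[0,0.04,0.001],0,0.4],[[0,0.08,0.001],0,0.4],[[0,0.11,0.001],0,0.4],[[0,0.13,0.001],0,0.4],[[0,0.147,0.001],0,0.4],[[0,0.147,0.001],0,0.4],[[0,0.147,0.001],0,0.62],[[0,0.147,0.001],0,0.62],[[0,0.147,0.001],0,0.62],[[0,0.147,0.001],0,0.75],[[0,0.147,0.001],0,0.8],[[0,0.147,0.001],0,0.8]], "squeeze": 8}}

```text
clock: 16.4
eef_pos: [531.1, 267.4, 43.8]
eef_rot: [-1.571, 0.004, -1.228]
wrist_force: [4.3, 1.6, 1.6]
finger_gap: 30.4
```

```bash
python3 -c "
from h import *
s=manip.read_state();print(s['wrist_force'],s['moment'],s['eef_rot'],s['joints'])"
```

```text
[4.33999312 1.58181331 1.62002376] [ 0.1277712  -0.84063288 -0.03094723] [-1.57058126  0.00369498 -1.2278891 ] [0.40319116 0.57136066 1.53502301 0.00427487 1.0347757  0.05810187]
```

Emit:
{"op": "play_rows", "data": {"series": [[[0,0,0.0005],0,1],[[0,0,0.0005],0,1],[[0,0,0.0005],0,1],[[0,0,0.0005],0,1],[[0,0,0.0005],0,1]], "squeeze": 30}}

```text
clock: 16.9
eef_pos: [531.5, 267.6, 43.8]
eef_rot: [-1.571, 0.004, -1.228]
wrist_force: [0.2, -1.2, 1.2]
finger_gap: 29.6
```

```bash
python3 -c "
from h import *
s=manip.read_state();print(s['wrist_force'],s['moment'],s['eef_rot'],s['eef_pos'])"
```

```text
[ 0.24753055 -1.18165878  1.15957292] [-0.10282598  0.05493118  0.03160899] [-1.57084417  0.00371376 -1.22780034] [531.49946477 267.62929252  43.81980391]
```

Emit:
{"op": "play_rows", "data": {"series": [[[0,-0.01,0],0,1],[[0,-0.02,0],0,1],[[0,-0.035,0],0,1],[[0,-0.05,0],0,1],[[0,-0.075,0],0,1],[[0,-0.1,0],0,1],[[0,-0.125,0],0,1],[[0,-0.145,0],0,1],[[0,-0.15,0],0,1],[[0,-0.15,0],0,1]], "squeeze": 30}}

```text
clock: 17.9
eef_pos: [531.8, 267.1, 194.7]
eef_rot: [-1.57, 0.004, -1.228]
wrist_force: [-1.4, 0.5, -1.1]
finger_gap: 29.9
```

```bash
python3 -c "
from h import *
rel([520.1,-88.1,190],-1.622)"
```

```text
t 17.9 shift(m) [0.3306, 0.0032, -0.1305] twist 0.394 -5.889 j6 0.058
```

Emit:
{"op": "play_rows", "data": {"series": [[[0.02,0.002,-0.008],0.03,1],[[0.055,0.002,-0.02],0.07,1],[[0.095,0.002,-0.037],0.11,1],[[0.135,0.002,-0.053],0.16,1],[[0.175,0.002,-0.069],0.21,1],[[0.215,0.002,-0.085],0.26,1],[[0.255,0.002,-0.1],0.31,1],[[0.29,0.002,-0.115],0.35,1],[[0.315,0.002,-0.125],0.38,1],[[0.3306,0.002,-0.1305],0.394,1],[[0.3306,0.002,-0.1305],0.394,1],[[0.3306,0.002,-0.1305],0.394,1]], "squeeze": 30}}

```text
clock: 19.1
eef_pos: [519.7, -87.8, 190.4]
eef_rot: [-1.573, 0.004, -1.622]
wrist_force: [0.2, 0.1, -0.1]
finger_gap: 29.8
```

```bash
python3 -c "
from h import *
s=manip.read_state();print(s['eef_pos'],s['eef_rot'],s['wrist_force'])
rel([520.1,-88.1,95],-1.622)
t=manip.camera('top');s=manip.camera('side')
r=lambda im,x,y,w,h,k:cv2.resize(im[y:y+h,x:x+w],None,fx=k,fy=k,interpolation=cv2.INTER_CUBIC)
cv2.imwrite('pics/t2.png',t[:,:,::-1]);cv2.imwrite('pics/s2.png',s[:,:,::-1])
c=np.hstack([r(t,330,200,70,100,5),r(s,310,135,90,120,5)[:500]]);cv2.imwrite('pics/k3.png',c[:,:,::-1])"
```

```text
[519.66026366 -87.78962885 190.35630136] [-1.57264406  0.00442292 -1.62197285] [ 0.19930002  0.10169467 -0.12379519]
t 19.1 shift(m) [0.0007, 0.0954, 0.0006] twist 0.0 -6.283 j6 -0.189
```

View pics/k3.png

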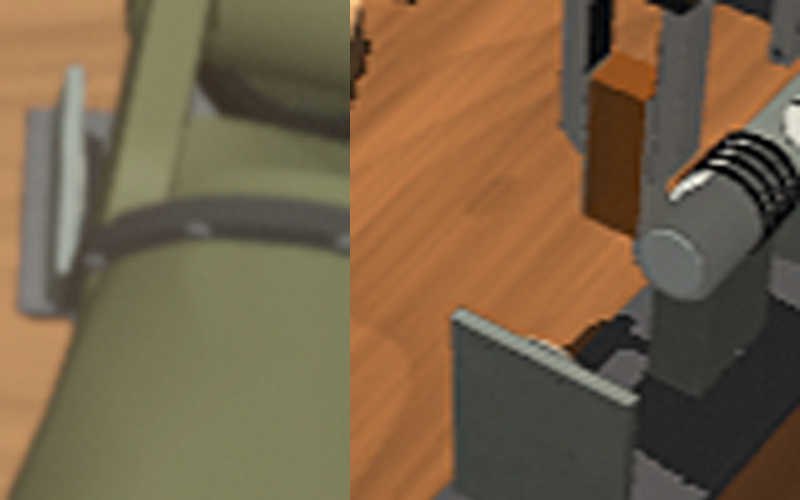

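```bash
python3 -c "
from h import *
q=lambda x,y:((x-350)/5+310,y/5+135)
for b in(B,(520.1,-88.1,-.0515)):
    print(b,'lens',proj('side',Tp(*b,[[0,-44,100]])).round(1),'meas',q(675,262))
    print('screen',proj('side',Tp(*b,[[45,55,122],[-45,55,122],[45,51,122],[45,59,122]])).round(1).tolist(),'meas',q(455,315),q(635,402))
    print('top screen',proj('top',Tp(*b,[[45,55,122],[-45,55,122]])).round(1).tolist(),'meas',(330+72/5,200+66/5),(330+62/5,200+273/5),'lampTop',proj('top',Tp(*b,[[22,-45,100],[-22,-45,100]])).round(1).tolist(),'meas',(390.6,228),(389.4,248))
    print('dial',proj('top',Tp(*b,[[0,-205,71]])).round(1),proj('side',Tp(*b,[[0,-205,71]])).round(1),'meas',(459,244),(409.5,159.5))
for t in(-4,0,4):
    L=[[15,10+t,230.6],[-15,10+t,230.6],[15,-10+t,230.6],[-15,-10+t,230.6],[15,10+t,160.6],[-15,10+t,160.6]]
    print(t,proj('side',Tp(519.7,-87.8,-.0515,L)).round(1).tolist())
print([q(*p) for p in[(590,80),(645,98),(610,55),(655,68),(585,215),(640,238)]])
"
```

```text
(519.7, -91.3, -0.0515) lens [[374.9 186.2]] meas (375.0, 187.4)
screen [[331.8, 196.0], [368.3, 213.9], [332.9, 195.0], [330.7, 197.1]] meas (331.0, 198.0) (367.0, 215.4)
top screen [[345.4, 214.1], [344.0, 255.7]] meas (344.4, 213.2) (342.4, 254.6) lampTop [[390.0, 228.6], [389.7, 248.5]] meas (390.6, 228) (389.4, 248)
dial [[458.9 243.9]] [[409.5 158.6]] meas (459, 244) (409.5, 159.5)
(520.1, -88.1, -0.0515) lens [[374.  186.9]] meas (375.0, 187.4)
screen [[330.8, 196.9], [367.3, 214.8], [331.9, 195.8], [329.7, 198.0]] meas (331.0, 198.0) (367.0, 215.4)
top screen [[343.9, 213.9], [342.5, 255.5]] meas (344.4, 213.2) (342.4, 254.6) lampTop [[388.5, 228.4], [388.2, 248.3]] meas (390.6, 228) (389.4, 248)
dial [[457.5 243.7]] [[408.7 159.3]] meas (459, 244) (409.5, 159.5)
-4 [[357.9, 147.7], [371.1, 153.3], [363.6, 142.5], [376.7, 148.0], [356.7, 175.6], [369.1, 181.2]]
0 [[356.8, 148.8], [370.0, 154.4], [362.5, 143.6], [375.6, 149.1], [355.6, 176.6], [368.0, 182.3]]
4 [[355.6, 149.8], [368.8, 155.5], [361.3, 144.6], [374.5, 150.1], [354.5, 177.7], [366.9, 183.4]]
[(358.0, 151.0), (369.0, 154.6), (362.0, 146.0), (371.0, 148.6), (357.0, 178.0), (368.0, 182.6)]
```

The side crop shows the cell held between the fingers above the gap, with its left edge at (588,85)–(585,215), the lens at (675,262) and the screen top at (455,315)–(635,402). Everything agrees to 1–2 px. Lower it into the gap.

Emit:
{"op": "play_rows", "data": {"series": [[[0,0.02,0],0,1],[[0,0.04,0],0,1],[[0,0.06,0],0,1],[[0,0.075,0],0,1],[[0,0.088,0],0,1],[[0,0.0955,0],0,1],[[0,0.0955,0],0,1],[[0,0.0955,0],0,1]], "squeeze": 30}}

```text
clock: 20.0
eef_pos: [520.1, -86.7, 95.8]
eef_rot: [-1.571, 0.004, -1.62]
wrist_force: [0.4, 0.3, -0.6]
finger_gap: 29.7
```

```bash
python3 -c "
from h import *
s=manip.read_state();print(s['eef_pos'],s['eef_rot'],s['wrist_force'],s['moment'])
t=manip.camera('top');s=manip.camera('side')
r=lambda im,x,y,w,h,k:cv2.resize(im[y:y+h,x:x+w],None,fx=k,fy=k,interpolation=cv2.INTER_CUBIC)
cv2.imwrite('pics/s3.png',s[:,:,::-1]);cv2.imwrite('pics/t3.png',t[:,:,::-1])
cv2.imwrite('pics/k4.png',r(s,320,165,80,60,10)[:,:,::-1])"
```

```text
[520.1013906  -86.72216949  95.76206149] [-1.57131348  0.00414949 -1.6204558 ] [ 0.41615677  0.26419202 -0.63031454] [-0.11433037  0.07085766  0.01369369]
```

View pics/k4.png

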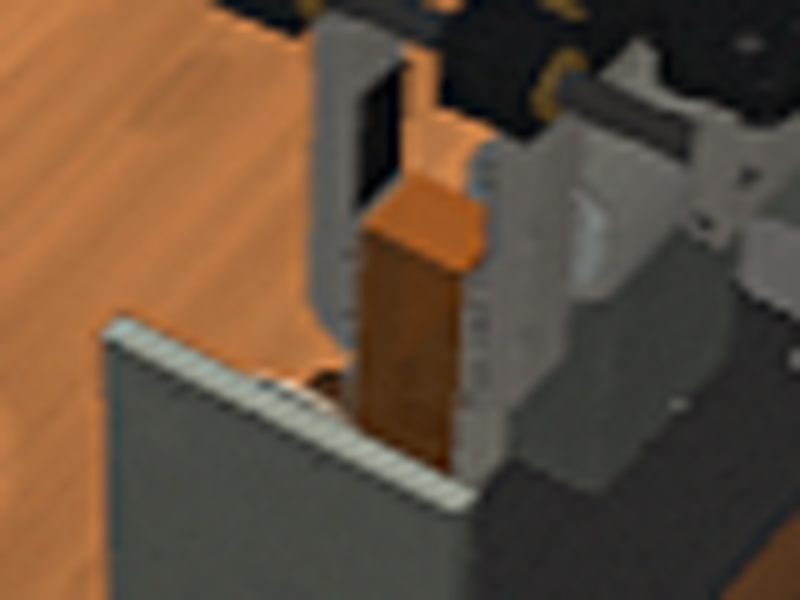

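Side crop: cell upright in the gap. The top amber face has its front edge at (362,225)–(465,270). Screen top corners are outer (105,340), (470,510) and inner (120,318), (478,492). Now a joint fit with per-camera bias and the key axis felt at (509.5,-292.8).

```bash
cat > fit.py <<'E'
from h import *
s=manip.read_state();tx,ty,tz=s["eef_pos"]; ya=s["eef_rot"][2]+np.pi/2
q=lambda x,y,k,ox,oy:((x+.5)/k-.5+ox,(y+.5)/k-.5+oy)
q4=lambda x,y:q(x,y,10,320,165)
qt=lambda x,y:q(x,y-260,5,330,205)
qs=lambda x,y:q(x-330,y,4,320,135)
side=[([45,'o',122],q4(105,340)),([-45,'o',122],q4(470,510)),([45,'i',122],q4(120,318)),([-45,'i',122],q4(478,492)),
 ([0,-205,71],qs(688,98)),([0,-45,100],q(675-350,262,5,310,135))]
top=[([0,-205,71],qt(645,455)),([22,-45,100],qt(303,375)),([-22,-45,100],qt(297,475)),([45,'m',122],qt(77,300)),([-45,'m',122],qt(66,508))]
def f(v,full=False):
    x,y,a,o,th,t,hz,w=v[:8];bt,bs=v[8:10],v[10:12]
    m={'o':o+th,'i':o,'m':o+th/2}
    g=lambda L:[[p[0],m.get(p[1],p[1]) if isinstance(p[1],str) else p[1],p[2]] for p,_ in L]
    r=[(proj("side",Tp(x,y,a,g(side)))+bs-[u for _,u in side]).ravel(),(proj("top",Tp(x,y,a,g(top)))+bt-[u for _,u in top]).ravel()]
    C=Tp(tx,ty,ya,[[w,10+t,tz+hz],[-w,10+t,tz+hz],[w,-10+t,tz+hz]])
    r.append((proj("side",C)+bs-[q4(362,225),q4(465,270),q4(410,175)]).ravel())
    k=Tp(x,y,a,[[0,-205,105]])[0]
    pr=np.r_[(k[:2]-[509.5,-292.8])/.7,bt/1.,bs/1.,(o-50)/1,(th-5)/3,t/4,(hz-40.2)/1.,(w-13)/1.5]
    return np.r_[np.concatenate(r)/.6,pr]
r=least_squares(f,[520,-88,-.05,50,5,0,40,13,0,0,0,0])
sd=np.sqrt(np.diag(np.linalg.inv(r.jac.T@r.jac)))
for n,a,b in zip("x y yaw scr th t hz w btu btv bsu bsv".split(),r.x,sd):print(n,a.round(3),b.round(3))
print((r.fun[:28]*.6).round(1),2*r.cost)
x,y,a=r.x[:3];t=r.x[5]
c=np.array([tx-np.sin(ya)*t,ty+np.cos(ya)*t]);print("cell",c,"err bench frame",Ro.from_euler("z",-a).apply([c[0]-x,c[1]-y,0]),"yaw err",ya-a)
E
python3 fit.py
```

```text
x 521.254 0.721
y -88.299 0.649
yaw -0.058 0.003
scr 51.353 0.737
th 6.733 1.201
t 1.441 1.429
hz 40.165 0.904
w 12.809 0.712
btu 0.814 0.387
btv -0.4 0.38
bsu 0.331 0.35
bsv 0.445 0.306
[-0.3 -0.8 -0.4  0.4  0.1 -0.4  0.6  0.2  0.   0.6 -0.3 -0.1 -0.2 -0.2
 -0.7  0.   0.1 -0.1  0.   0.2  0.6  0.2 -0.2 -0.  -0.1  0.3  0.3 -0.3] 13.376613827096158
cell [520.27223646 -85.43181754] err bench frame [-1.14608892  2.80536262  0.        ] yaw err 0.00792244614535776
```

Emit:
{"op": "play_rows", "data": {"series": [[[0.0015,0.0005,0.0006],0.004,1],[[0.0028,0.001,0.0011],0.008,1],[[0.0028,0.001,0.0011],0.008,1],[[0.0028,0.001,0.0011],0.008,1],[[0.0028,0.001,0.0011],0.008,1],[[0.0028,0.001,0.0011],0.008,1],[[0.0028,0.001,0.0011],0.008,1],[[0.0028,0.001,0.0011],0.008,1]], "squeeze": 30}}

```text
clock: 20.9
eef_pos: [521.2, -89.7, 95.0]
eef_rot: [-1.571, 0.004, -1.629]
wrist_force: [-1.0, -0.8, -1.0]
finger_gap: 30.0
```

```bash
python3 -c "
from h import *
s=manip.read_state();print(s['eef_pos'],s['eef_rot'],s['wrist_force'],s['finger_gap'],np.abs(s['qd']).max())
t=manip.camera('top');s=manip.camera('side')
r=lambda im,x,y,w,h,k:cv2.resize(im[y:y+h,x:x+w],None,fx=k,fy=k,interpolation=cv2.INTER_CUBIC)
c=np.vstack([np.hstack([r(s,205,130,225,150,1.6),r(s,205,280,225,150,1.6)]),np.hstack([r(t,150,150,225,200,1.6),r(t,300,150,225,200,1.6)])])
cv2.imwrite('pics/fin.png',c[:,:,::-1])"
```

```text
[521.18847903 -89.68825441  95.03004579] [-1.57069581  0.00401047 -1.62852956] [-0.95011863 -0.8231496  -0.99863698] 29.964395776284068 0.0014538836397174609
```

View pics/fin.png

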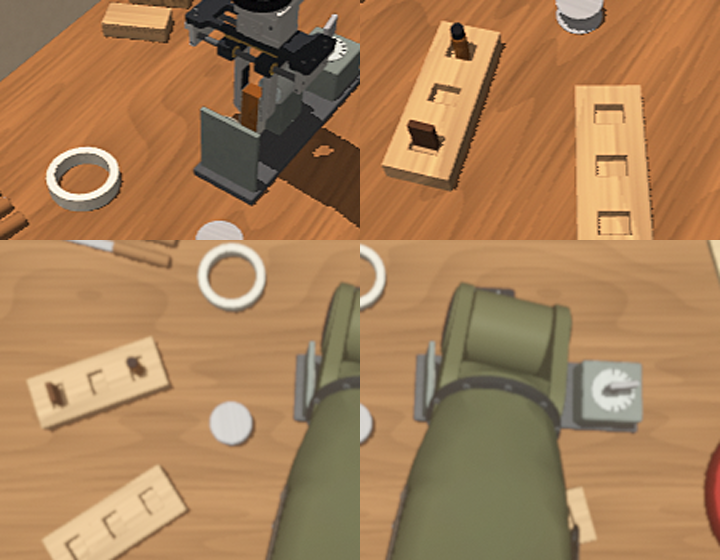

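The final picture shows the cell in the gap at (250,105). The rack's middle socket is empty, and the vial, chip, tape and spool have not moved. The key is still wound (wing at about (617,388)), the arm is still, and wrist forces are near zero. Handing in.

```bash
python3 -c "
from cell import manip
print(manip.sign_off())"
```

```text
the job is handed in; nothing more can be done
None
```

The key is wound to its stop, and the cell is held upright and still in the light path. I handed the job in at about 21 s of the 72 s allowed.

- **Key:** I wound it in two grips. At the stop the wrist moment rose to 0.8 N m and the jaws began to slip on the wing. The later pictures show the wing at about 3.0 rad.
- **Cell:** I took it from the middle socket of the farthest rack, with the jaws closing only on the frosted faces at 30 N. It hangs free of everything in the gap.
- **Placement:** A joint fit of both cameras and the felt key axis showed the cell 1.1 mm off across the beam, 2.8 mm off along it and 0.008 rad off in yaw. I corrected all three, and the height by about 1 mm. I did not re-measure from pictures afterwards; the arm's own readings put the cell within 1 mm and 0.001 rad of the fitted target. The position along the beam is the least certain, at about ±1.5 mm.
- **Final checks:** Wrist force was about 1 N per axis, the finger gap 30.0 mm and the joints at rest. The vial, chip, tape and spool were where they started.
- **Disagreement:** The first camera-only bench fit was about 3 mm off along the beam from the key axis felt by the gripper. I gave more weight to the felt axis.

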